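Fit the bush that passes the neck post, then lift the neck module and hold it level

TASK

One of the two brass bushes slides over the steel post of the black neck module, the other is too tight: slide the one that fits fully down onto the module while the module stands in its blue cradle, and leave the tight one on the bench. Then lift the module with its bush straight up, keeping it level, until its underside is at least 10 cm above where it stood, and finish while still holding it there in the gripper, steady and level. Do not push the tape roll, the jar or the screwdriver about.

Things in the scene. Friction and masses are not known exactly. Their poses are not given: they have to be found in the camera images.
- neck_module: loose robot neck module, 0.3 to 0.65 kg: black box 96 (x) x 72 (y) x 40 mm (z), flat top deck, orange and white side panels; a steel post, 16 mm diameter, rises 64 mm from the centre of the deck, its last 5 mm tapering to 10 mm. Origin: centre of the underside, z up along the post, which passes through the centre of mass. Lift it by the bare post above the bush
- neck_seat (a point): point on the neck module where the post meets the deck (40 mm above the module's underside); a bush that is fully home has its underside here. z up along the post
- post_top (a point): centre of the top end of the post, 64 mm above neck_seat
- cradle: blue cradle fixed to the bench, 128 (x) x 104 (y) mm, its floor 22 mm above the bench; low corner lips, tops 34 mm above the bench, locate the module with 2 mm play. Origin: centre of its underside on the bench; the module stands on its floor with the same centre and yaw
- bush_wide: loose brass bush (tube) standing on the bench, 34 mm outside diameter, 26 mm high, bore 20 mm: this one slides freely over the 16 mm post and drops home by its own weight; once home, 38 mm of post stands bare above it. Origin: centre of its underside, z along the bore; its ends are alike
- bush_tight: loose brass bush like the other, 34 mm outside diameter, 26 mm high, but with a bore of 12 mm, so it does not go over the post. Stands on the bench. Origin: centre of its underside
- tape_roll: black roll of tape lying flat on the bench, 96 mm diameter, 40 mm high; not to be disturbed. Origin: centre of its underside
- jar: amber glass jar with a black cap, 60 mm diameter, 85 mm high; not to be disturbed. Origin: centre of its underside
- screwdriver: red-handled screwdriver lying on the bench along its own x axis, 180 mm long; not to be disturbed. Origin: on its underside near the middle
There are look-alikes about, which are no part of the job. What is shaped like the bush_tight but green, purple or white is not meant.

How it is judged (in metres and radians):
On the way:
1. the bush that fits is fully home on the module's deck while the module stands in its cradle, and the fingers have let go of the bush (horizontal distance between bush_wide and neck_seat below 0.005 m and z of bush_wide in the frame of neck_seat between -0.004 and 0.004 m and z of neck_module in the frame of cradle below 0.026 m and horizontal distance between neck_module and cradle below 0.006 m and contact force between bush_wide and the fingers below 0.05 N), for 0.2 s.
At the end, for the whole second after the job is handed in: the fingers hold the neck module, underside at least 85 mm above the cradle floor, level within 0.10 rad, under 20 mm/s and 0.15 rad/s, not touching the cradle; wide bush home (within 4 mm of the deck, 5 mm of the post axis); tight bush on the bench (horizontal distance between bush_wide and neck_seat below 0.005 m and z of bush_wide in the frame of neck_seat between -0.004 and 0.004 m and z of neck_module in the frame of cradle above 0.107 m and angle between neck_module's own z axis and vertical below 0.1 rad and linear speed of neck_module below 0.02 m/s and angular speed of neck_module below 0.15 rad/s and contact force between neck_module and the fingers above 1 N and contact force between neck_module and cradle below 0.05 N and height (world z) of bush_tight below 0.02 m); the arm keeps its last pose, push and grip.
It fails at once if the tape roll is pushed more than 25 mm from its place (distance of tape_roll from where it was at the start of the episode above 0.025 m).
It fails at once if the jar is pushed more than 25 mm from its place (distance of jar from where it was at the start of the episode above 0.025 m).
It fails at once if the screwdriver is pushed more than 25 mm from its place (distance of screwdriver from where it was at the start of the episode above 0.025 m).
It fails at once if the neck module tips by more than 0.26 rad (15 degrees) (angle between neck_module's own z axis and vertical above 0.26 rad).
It also fails if it takes over 48 s, if anything falls off the work surface, if the arm or the gripper's body presses on something with over 40 N, if the wrist force passes 120 N, or if a joint passes its speed limit or range.

ROBOT

A 6-joint arm with a two-finger parallel gripper is mounted at the origin on the work surface. World frame = base frame: x ahead of the robot, y to its left, z up, the work surface at z = 0. Lengths are in mm, angles in rad, forces in N, time in s.
With the tool pointing down it reaches from about 350 to 875 mm from the base axis. Payload 4.2 kg.
Tool frame: the origin (TCP) lies on the mounting face of the last link; the fingertips stand 173 mm ahead of it and the grasp point (between the pads) lies 155 mm ahead of it; z points along the fingers, y is the direction in which the jaws open and shut (so a half turn about z gives the same grasp; the last joint's range is limited). The gripper opens to 85 mm and grips with 20 to 120 N. Pads are 22 mm wide; open, the fingers measure 114 mm over their backs; the gripper's body (76 mm by 85 mm) begins 54 mm behind the grasp point. The pads swing forward as they close: fully open they stand 13 mm farther back than shut.
Start: joints at [1.575, 0.385, 0.008, 0, -1.194, -0.259], TCP at [157.501, 604.809, 404.712] pointing down, gripper open.
Joint ranges: [-3.14, 3.14], [-1.21, 2.06], [-1.07, 1.41], [-3.16, 2.05], [-2.99, -0.16], [-3.1, 3.1]. Speed limits (rad/s): [2.79, 2.79, 3.14, 3.14, 3.14, 3.14].

INTERFACE

Orientations are given as a unit quaternion [x, y, z, w].
In Python, from bench import arm gives the robot as it stands. The module is installed in compiled form; this text tells all that it offers.
- The arm moves only by the tool play_rows, never from a script. Its argument "moves" is a list of rows, each a list of 3 entries, a list of its own where there are three numbers: the shift along the world's x, y, z in units of 30 cm (1.0 is 30 cm), then the turn about the world's z in units of 30 degrees (1.0 is 30 degrees), then the gripper's target within -1 to 1 (shut at 1, half-way at 0, fully open at -1). In form: [[[x, y, z], turn, jaw], ...]. A call has 1 to 12 rows; each row is the pose to reach, as a shift and turn from the pose measured when the call began; what a row does not reach only later rows make up. A row lasts 1/8 s, in which the tool goes at most 62.5 mm and 10.7 degrees, less where a joint would pass 70% of its speed; a pose out of reach is approached as far as the arm can. A call with a number of a shift or a turn outside -1 to 1 is refused whole. A call with a gripper value outside its range is refused whole. The fingers move at their own pace and stop on an object; the grip force is fixed at half the most. Time passes only in rows, so rows that repeat a pose let the fingers close. It gives the time, the measured TCP pose, the force and the opening at its end, in the units of the state.
- arm.read_state(): the state, without advancing time (a new reading comes with each control period).
- arm.get_image(name): name is "side" or "top" or "wrist"; returns a dict with "pixels" (400x640x3 uint8, red, green, blue), "vfov" (degrees; the focal length in pixels is half the picture's height over the tangent of half this angle, whatever the lens; pixels are square), "cx", "cy" (the principal point, pixels), "xyz" and "rotation" of the camera in the world. Camera axes: x right, y up, looking along -z (the intrinsics and any distortion apply to the point x, -y, -z); pixel columns grow to the right and rows downward; lengths in mm; the calibration is good to about 2 mm. A picture is of the moment at which its call begins. There is no depth.
- arm.job_done(): hands the job in, once; it reports no verdict.
Trained networks look in a picture, given as the dict that the camera call returned (one of the last four; its "shot" number tells which), for a name from the list of things; names that differ only in an ending like _2 or _b are one class to them, and where a whole thing is asked for, a point or a joint stands for the part that bears it (a point fixed in the world has none). Each returns a list of dicts, best first, with "conf" (0 to 1); they miss things now and then, are a little off and sometimes report something else, mostly with a low value. They report only what shows in the picture. A call takes as long as a camera call. They do not tell look-alikes from the thing itself.
- arm.look_for(name, picture): "centre" ([x, y, z] in mm, in world coordinates, good to about 4 mm: the middle of the surface that is visible of it).
The state is a dict: "clock": time; "joints": joint angles; "joint_vel": joint speeds; "joint_efforts": joint torques, N m; "position": TCP position; "ee_rot": TCP orientation; "contact_force": force on the tool from outside, world axes, zero at the start; "wrist_torque": the same for the moment, N m; "gripper_width": finger opening in mm.
Only numpy, scipy, OpenCV 4.12 (cv2) and the standard library are available. Lean on these libraries where they do the work, as an engineer would, in place of code of your own. Each camera call takes 0.05 s, during which the arm holds its last target.

## Working session

There is one attempt and no reset: what is moved stays moved. The work goes in short steps, Python scripts to look and compute and a tool call to move; the robot and the scene stay as the last step left them, time stands still between calls to the robot, and variables do not carry over. Pictures are saved under pics/ and viewed, and the job is handed in when it is done.

Besides the shell and the picture viewer there is one more tool, called by a JSON object that holds its "name" and its "arguments", one argument or row to a line. play_rows: Moves the arm, as the interface text tells. Shifts and turns lie within -1 to 1; 1 stands for 30 cm of shift or 30 degrees of turn. Its arguments: {"type":"object","properties":{"moves":{"type":"array"}},"required":["moves"]}

```bash
mkdir -p pics; ls; cat > h.py <<'E'
import cv2,numpy as np
from bench import arm
def save(p,n): cv2.imwrite('pics/'+n+'.png',p['pixels'][:,:,::-1])
def f(p): return p['pixels'].shape[0]/2/np.tan(np.radians(p['vfov'])/2)
def R(p):
    r=np.array(p['rotation'],float)
    if r.size==4:
        from scipy.spatial.transform import Rotation as Ro
        return Ro.from_quat(r.ravel()).as_matrix()
    return r.reshape(3,3)
def proj(p,X):
    c=R(p).T@(np.array(X,float)-np.array(p['xyz'])); F=f(p)
    return p['cx']+F*c[0]/-c[2], p['cy']+F*(-c[1])/-c[2]
def unproj(p,u,v,z):
    F=f(p); d=R(p)@np.array([(u-p['cx'])/F,-(v-p['cy'])/F,-1]); o=np.array(p['xyz'],float)
    return o+d*(z-o[2])/d[2]
E
python3 - <<'E'
from h import *
for n in ['top','side','wrist']:
    p=arm.get_image(n); save(p,n+'0'); print(n,{k:v for k,v in p.items() if k!='pixels'})
    for t in ['neck_module','post_top','cradle','bush_wide','bush_tight','tape_roll','jar','screwdriver']:
        for d in arm.look_for(t,p)[:5]: print(t,np.round(d['centre'],1),round(d['conf'],2),np.round(proj(p,d['centre'])))
s=arm.read_state(); print(s['clock'],s['position'],s['ee_rot'],s['gripper_width'],s['contact_force'])
E
```

```text
pics
top {'vfov': 57.46054025279062, 'cx': 317.26430069303905, 'cy': 196.59019962361864, 'xyz': array([ 515.61682301,   54.29179603, 1096.21491634]), 'rotation': array([-0.02398587,  0.02631687,  0.71188836, -0.70138938]), 'shot': 1}
neck_module [574.3  27.1  67.1] 0.59 [326. 202.]
post_top [569.5  23.9  61.5] 0.92 [327. 203.]
post_top [638.5 309.4  85.7] 0.69 [224. 180.]
cradle [562.4  29.1  21. ] 0.81 [325. 207.]
bush_wide [ 449.3 -230.7   22.9] 0.45 [414. 244.]
bush_tight [ 522.2 -128.3   26.3] 0.62 [379. 219.]
bush_tight [ 593.9 -249.6   26.8] 0.44 [419. 194.]
tape_roll [445.  314.5  36.5] 0.91 [226. 249.]
jar [639.5 309.2  84. ] 0.96 [224. 179.]
jar [446.6 315.3  38.3] 0.21 [226. 248.]
screwdriver [ 447.  -230.3   22.3] 0.68 [414. 245.]
screwdriver [805.6  -7.7  19.3] 0.52 [335. 125.]
side {'vfov': 51.39659561918921, 'cx': 319.92021414802645, 'cy': 205.18009304928933, 'xyz': array([ 410.6473247 , -681.59141323,  721.21182056]), 'rotation': array([ 0.4221168 , -0.04830772, -0.11608959,  0.89777892]), 'shot': 2}
neck_module [567.2   9.2  60.7] 0.86 [314. 229.]
post_top [567.1   7.
[... 201 characters left out ...]
2] 0.72 [361. 334.]
bush_tight [ 520.7 -241.8   23.5] 0.67 [322. 334.]
bush_tight [ 513.7 -134.    27. ] 0.67 [306. 291.]
bush_tight [ 571.8 -194.5   28.2] 0.59 [341. 307.]
tape_roll [444.2 290.3  30.1] 0.91 [248. 179.]
jar [638.8 297.1  58.2] 0.61 [315. 159.]
screwdriver [810.8 -14.2  17.6] 0.68 [413. 231.]
wrist {'vfov': 69.94760120126988, 'cx': 320.078622015259, 'cy': 199.62953863974664, 'xyz': array([224.12378965, 587.54802883, 372.94241012]), 'rotation': array([ 0.08376005, -0.10894361,  0.7840457 , -0.60529983]), 'shot': 3}
1.35 [157.48425571 604.82601842 404.71338126] [ 9.91897856e-01 -1.27037956e-01 -2.57100608e-06 -1.35924645e-05] 85.56425746817905 [0.52147046 0.2862605  1.12747559]
```

```bash
python3 - <<'E'
import cv2
a=cv2.imread('pics/top0.png');b=cv2.imread('pics/side0.png')
cv2.imwrite('pics/topz.png',cv2.resize(a[150:300,300:500],None,fx=4,fy=4,interpolation=cv2.INTER_CUBIC))
cv2.imwrite('pics/sidez.png',cv2.resize(b[180:380,240:440],None,fx=3,fy=3,interpolation=cv2.INTER_CUBIC))
E
```

```text
(no output)
```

View pics/top0.png

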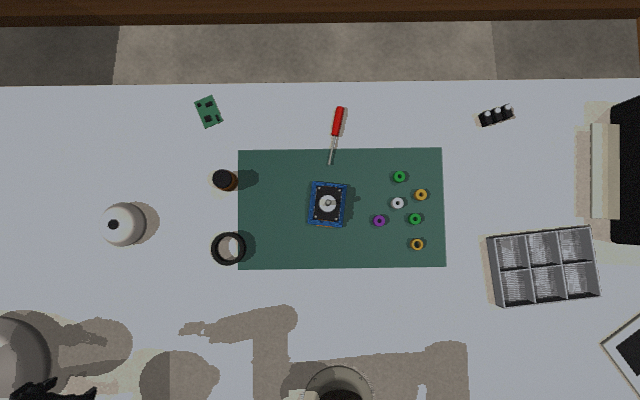

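View pics/topz.png

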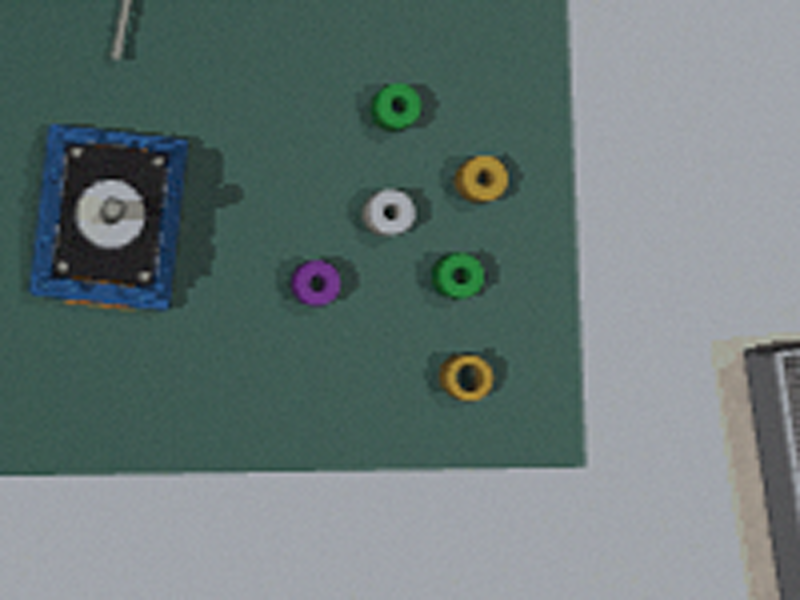

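View pics/sidez.png

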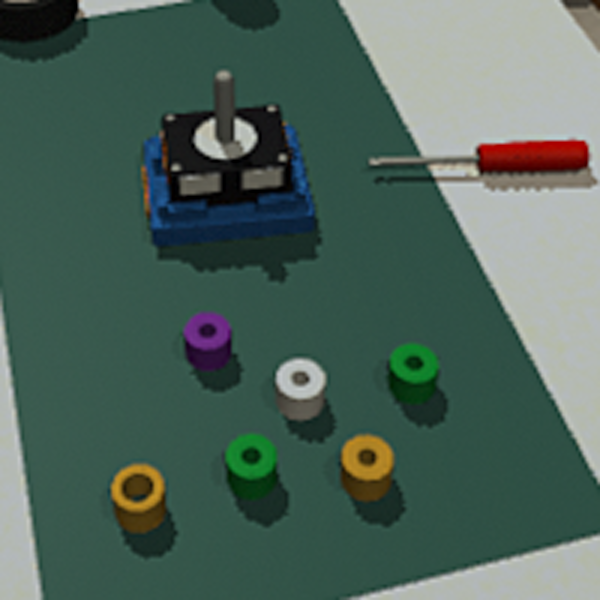

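Candidates in the top picture:
- Brass with wide bore at (417,244): bush_wide.
- Brass with narrow bore at (421,194): bush_tight.
- Look-alikes: green (400,176) and (415,219), purple (379,221), white (398,203).

The crops show clearly that the brass bush at (417,244) has the bigger bore, so I choose that one. I am going there now with the jaws along y.

{"name": "play_rows", "arguments": {
  "moves": [
    [[0.97, -1, 0], 0.487, -1],
    [[0.97, -1, 0], 0.487, -1],
    [[0.97, -1, 0], 0.487, -1],
    [[0.97, -1, 0], 0.487, -1],
    [[0.97, -1, 0], 0.487, -1],
    [[0.97, -1, 0], 0.487, -1],
    [[0.97, -1, 0], 0.487, -1],
    [[0.97, -1, 0], 0.487, -1]
  ]
}}

```text
clock: 2.35
position: [450.1, 302.7, 404.7]
ee_rot: [1.0, -0.002, 0.0, 0.0]
contact_force: [-1.3, -0.4, 0.3]
gripper_width: 85.5
```

{"name": "play_rows", "arguments": {
  "moves": [
    [[0, -1, 0], 0, -1],
    [[0, -1, 0], 0, -1],
    [[0, -1, 0], 0, -1],
    [[0, -1, 0], 0, -1],
    [[0, -1, 0], 0, -1],
    [[0, -1, 0], 0, -1]
  ]
}}

```text
clock: 3.1
position: [449.5, 0.7, 404.9]
ee_rot: [1.0, -0.004, 0.0, -0.0]
contact_force: [0.4, 0.1, 0.4]
gripper_width: 85.2
```

```bash
python3 - <<'E'
from h import *
p=arm.get_image('wrist'); save(p,'w1'); print(p['xyz'],R(p)@[0,0,-1],f(p))
import pickle; pickle.dump(p,open('w1.pkl','wb'))
for t in ['post_top','neck_seat','neck_module','bush_wide','bush_tight']:
    for d in arm.look_for(t,p)[:5]: print(t,np.round(d['centre'],1),round(d['conf'],2),np.round(proj(p,d['centre'])))
E
```

```text
[5.18345385e+02 2.41033474e-01 3.73161722e+02] [-0.27171915  0.00309987 -0.9623716 ] 285.90776464943355
post_top [573.4  17.5  62. ] 0.65 [302.  62.]
neck_module [571.1  20.   60.8] 0.78 [300.  64.]
bush_wide [ 448.4 -230.8   25.8] 0.68 [508. 176.]
bush_tight [ 524.9 -230.7   26.7] 0.97 [520. 111.]
bush_tight [ 522.5 -122.5   26.5] 0.96 [426. 114.]
bush_tight [ 569.1 -185.1   24. ] 0.83 [485.  70.]
bush_tight [ 592.9 -251.3   24.9] 0.8 [549.  46.]
bush_tight [ 631.  -186.    18.1] 0.7 [491.   9.]
```

View pics/w1.png

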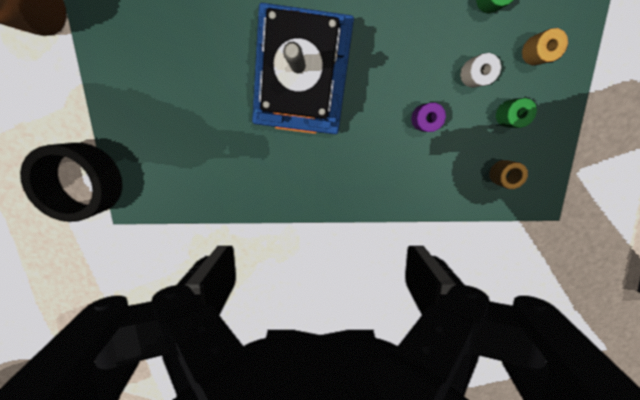

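{"name": "play_rows", "arguments": {
  "moves": [
    [[0, -0.775, -0.2], 0, -1],
    [[0, -0.775, -0.2], 0, -1],
    [[0, -0.775, -0.35], 0, -1],
    [[0, -0.775, -0.35], 0, -1],
    [[0, -0.775, -0.35], 0, -1],
    [[0, -0.775, -0.35], 0, -1]
  ]
}}

```text
clock: 4.15
position: [450.8, -228.2, 299.5]
ee_rot: [1.0, -0.001, -0.0, 0.0]
contact_force: [0.2, 0.6, 0.6]
gripper_width: 85.5
```

```bash
python3 - <<'E'
from h import *
import pickle
q=pickle.load(open('w1.pkl','rb'))
print('post',unproj(q,292,47,126),unproj(q,298,64,62),'bush',unproj(q,514,175,26))
cv2.imwrite('pics/w1z.png',cv2.resize(q['pixels'][0:140,235:365,::-1],None,fx=4,fy=4,interpolation=cv2.INTER_CUBIC))
p=arm.get_image('wrist'); save(p,'w2'); pickle.dump(p,open('w2.pkl','wb'))
s=arm.read_state(); print(s['position'],s['ee_rot'])
for t in ['bush_wide','bush_tight']:
    for d in arm.look_for(t,p)[:5]: print(t,np.round(d['centre'],1),round(d['conf'],2),np.round(proj(p,d['centre'])))
E
```

```text
post [572.57266463  21.75943974 126.        ] [571.25068597  21.90393873  62.        ] bush [ 449.56433852 -237.7178454    26.        ]
[ 450.93912001 -227.68349005  300.18771819] [ 9.99999813e-01 -2.58938469e-04  5.24997561e-04  1.76998900e-04]
bush_wide [ 448.1 -240.1   28.6] 0.79 [334. 204.]
bush_tight [ 527.5 -236.2   23.3] 0.92 [330. 109.]
bush_tight [ 517.9 -129.5   28.3] 0.83 [198. 121.]
bush_tight [ 569.1 -194.2   26.7] 0.76 [276.  51.]
bush_tight [ 589.9 -254.9   24.1] 0.56 [355.  21.]
```

View pics/w2.png

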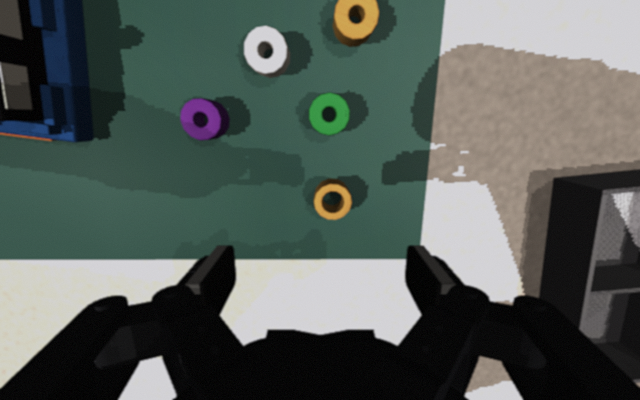

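View pics/w1z.png

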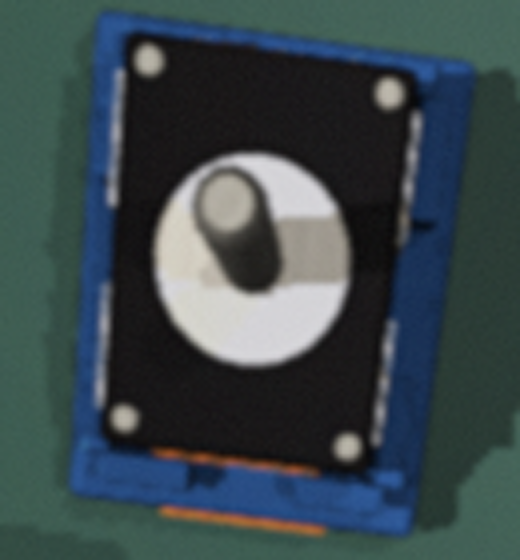

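```bash
python3 - <<'E'
from h import *
import pickle
q=pickle.load(open('w2.pkl','rb'));q1=pickle.load(open('w1.pkl','rb'))
hsv=cv2.cvtColor(q['pixels'],cv2.COLOR_RGB2HSV)
m=cv2.inRange(hsv,(10,110,60),(25,255,255)); m[:165]=0;m[240:]=0;m[:,:290]=0;m[:,380:]=0
c=max(cv2.findContours(m,cv2.RETR_EXTERNAL,cv2.CHAIN_APPROX_NONE)[0],key=len)
h=cv2.convexHull(c); print(cv2.boundingRect(c),cv2.fitEllipse(h))
cv2.imwrite('pics/w2z.png',cv2.resize(q['pixels'][170:240,290:380,::-1],None,fx=8,fy=8,interpolation=cv2.INTER_CUBIC))
for uv in [(332.5,201),(333,201.5)]: print(unproj(q,*uv,26))
print(unproj(q1,291.5,50,126),unproj(q1,298,64.75,62))
print('axis',proj(q,[450.9,-227.7,26]))
E
```

```text
(313, 182, 39, 38) ((331.8481140136719, 199.81082153320312), (37.82880401611328, 39.978755950927734), 141.89031982421875)
[ 449.86396036 -238.78919583   26.        ]
[ 449.40483467 -239.23332472   26.        ]
[570.45693279  22.22783791 126.        ] [570.56497663  21.92495843  62.        ]
axis (np.float64(319.8887669626295), np.float64(199.8994684245978))
```

View pics/w2z.png

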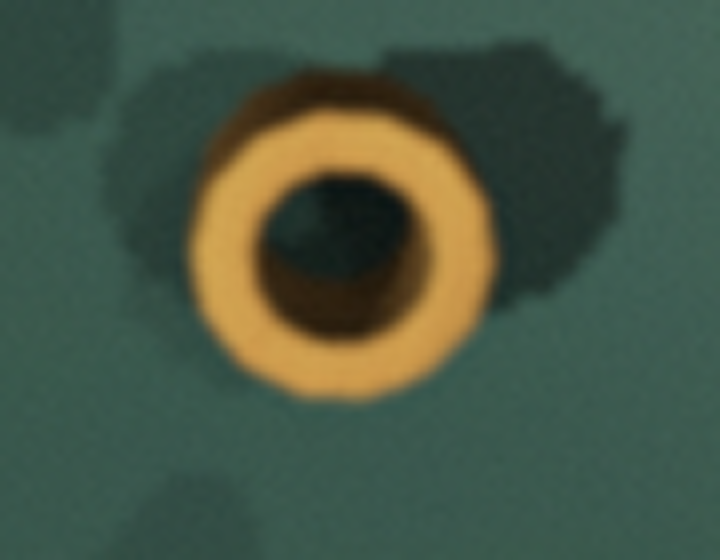

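The crop shows ring centre at (333,201.8) with bore/outer ratio about 0.57, which matches 20/34. This is the wide bush, at about (449.3,-239.2). Descending.

{"name": "play_rows", "arguments": {
  "moves": [
    [[-0.006, -0.038, -0.1], 0, -1],
    [[-0.006, -0.038, -0.25], 0, -1],
    [[-0.006, -0.038, -0.35], 0, -1],
    [[-0.006, -0.038, -0.407], 0, -1],
    [[-0.006, -0.038, -0.407], 0, -1],
    [[-0.006, -0.038, -0.407], 0, -1],
    [[-0.006, -0.038, -0.407], 0, 1],
    [[-0.006, -0.038, -0.407], 0, 1],
    [[-0.006, -0.038, -0.407], 0, 1],
    [[-0.006, -0.038, -0.407], 0, 1],
    [[-0.006, -0.038, -0.407], 0, 1],
    [[-0.006, -0.038, -0.407], 0, 1]
  ]
}}

```text
clock: 5.8
position: [449.3, -238.8, 179.6]
ee_rot: [1.0, 0.0, 0.002, 0.0]
contact_force: [-1.5, 1.3, 4.4]
gripper_width: 32.1
```

{"name": "play_rows", "arguments": {
  "moves": [
    [[0, 0, 0.1], 0, 1],
    [[0, 0, 0.25], 0, 1],
    [[0, 0, 0.4], 0, 1],
    [[0, 0, 0.5], 0, 1],
    [[0, 0, 0.5], 0, 1],
    [[0, 0, 0.5], 0, 1]
  ]
}}

```text
clock: 6.55
position: [448.6, -238.7, 328.6]
ee_rot: [1.0, -0.0, 0.001, -0.0]
contact_force: [0.0, -0.4, -1.1]
gripper_width: 32.1
```

```bash
python3 - <<'E'
from h import *
import pickle
p=arm.get_image('wrist'); save(p,'w3'); pickle.dump(p,open('w3.pkl','wb'))
s=arm.read_state(); print(s['position'],s['ee_rot'],s['gripper_width'])
E
```

```text
[ 448.61647487 -238.67640087  328.17778382] [ 9.99999974e-01 -2.78095270e-05  1.97399639e-04 -1.09145186e-04] 32.004696572594334
```

View pics/w3.png

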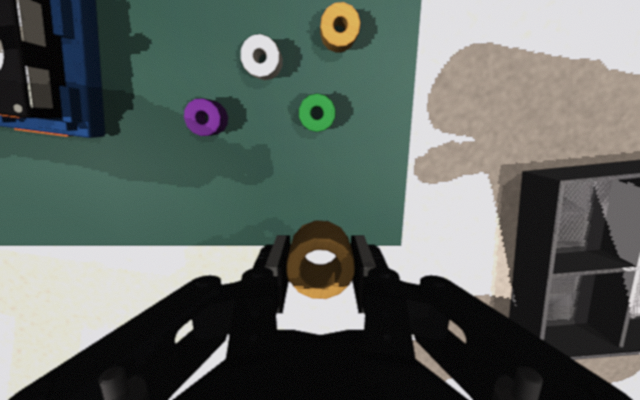

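```bash
python3 - <<'E'
from h import *
import pickle
q=pickle.load(open('w3.pkl','rb'))
im=cv2.resize(q['pixels'][210:310,270:370,::-1],None,fx=6,fy=6,interpolation=cv2.INTER_CUBIC)
t=np.linspace(0,2*np.pi,80)
x0,y0=448.6,-238.7
for z,r,col in [(174.6,17,(0,0,255)),(174.6,10,(0,255,0)),(148.6,17,(255,0,0))]:
    pts=np.array([[(u-270)*6+3,(v-210)*6+3] for u,v in [proj(q,[x0+r*np.cos(a),y0+r*np.sin(a),z]) for a in t]],int)
    cv2.polylines(im,[pts],True,col,1)
cv2.imwrite('pics/w3z.png',im)
E
```

```text
(no output)
```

View pics/w3z.png

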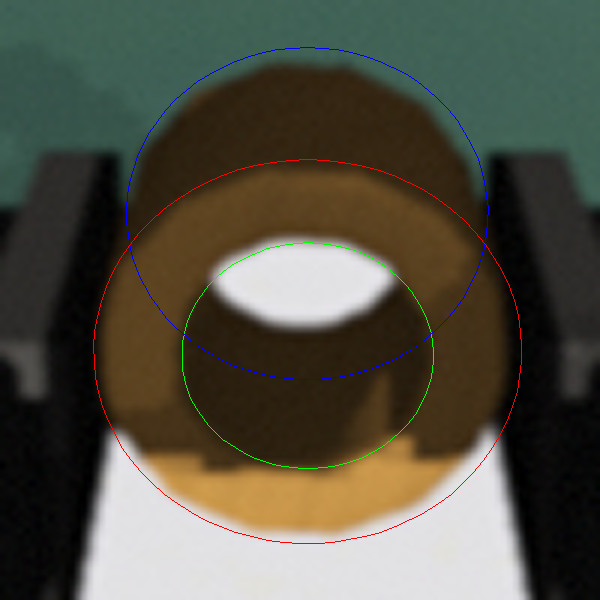

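{"name": "play_rows", "arguments": {
  "moves": [
    [[0.271, 0.869, 0.073], 0, 1],
    [[0.271, 0.869, 0.073], 0, 1],
    [[0.271, 0.869, 0.073], 0, 1],
    [[0.271, 0.869, 0.073], 0, 1],
    [[0.271, 0.869, 0.073], 0, 1],
    [[0.271, 0.869, 0.073], 0, 1],
    [[0.271, 0.869, 0.073], 0, 1],
    [[0.271, 0.869, 0.073], 0, 1]
  ]
}}

```text
clock: 7.6
position: [529.5, 21.0, 349.5]
ee_rot: [1.0, -0.001, -0.001, 0.0]
contact_force: [-0.8, 0.5, -0.9]
gripper_width: 31.9
```

```bash
python3 - <<'E'
from h import *
import pickle
for i in range(2): p=arm.get_image('wrist')
save(p,'w4'); pickle.dump(p,open('w4.pkl','wb'))
s=arm.read_state(); print(s['position'],s['ee_rot'],s['gripper_width'])
q=p
P=s['position']
x,y=570.5,22.1
im=cv2.resize(q['pixels'][100:300,220:420,::-1],None,fx=3,fy=3,interpolation=cv2.INTER_CUBIC)
t=np.linspace(0,2*np.pi,80)
for z,r,col in [(126,5,(0,0,255)),(62,8,(0,255,0))]:
    pts=np.array([[(u-220)*3+1,(v-100)*3+1] for u,v in [proj(q,[x+r*np.cos(a),y+r*np.sin(a),z]) for a in t]],int)
    cv2.polylines(im,[pts],True,col,1)
cv2.imwrite('pics/w4z.png',im)
E
```

```text
[529.64315353  21.08096013 349.87529188] [ 9.99999672e-01 -8.03723927e-04 -8.66078287e-05 -5.86521295e-05] 32.38365134640657
```

View pics/w4z.png

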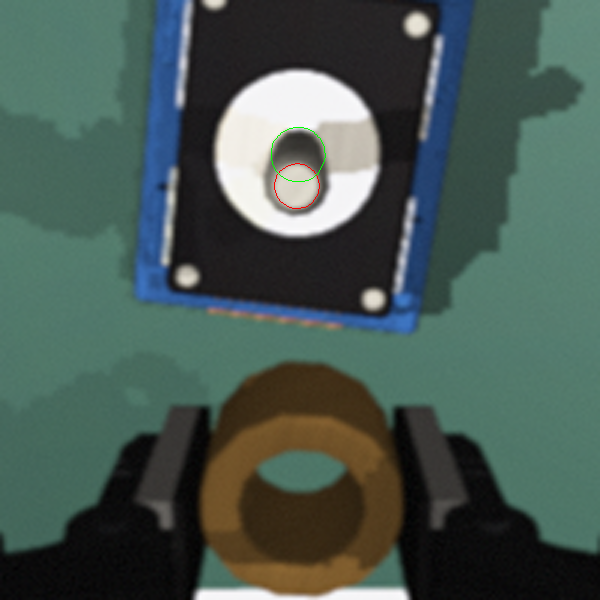

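{"name": "play_rows", "arguments": {
  "moves": [
    [[0.136, 0.0035, 0], 0, 1],
    [[0.136, 0.0035, 0], 0, 1],
    [[0.136, 0.0035, -0.05], 0, 1],
    [[0.136, 0.0035, -0.1], 0, 1],
    [[0.136, 0.0035, -0.1], 0, 1]
  ]
}}

```text
clock: 8.32
position: [569.4, 21.9, 317.8]
ee_rot: [1.0, -0.001, -0.002, 0.001]
contact_force: [-0.4, 0.1, 0.8]
gripper_width: 32.4
```

```bash
python3 - <<'E'
from h import *
import pickle
for n in ['wrist','side','top']:
    p=arm.get_image(n); save(p,n+'5'); pickle.dump(p,open(n+'5.pkl','wb'))
    s=arm.read_state(); print(s['position'],s['contact_force'])
    if n=='wrist': a=cv2.resize(p['pixels'][150:350,220:420,::-1],(400,400),interpolation=cv2.INTER_CUBIC)
    if n=='side': b=cv2.resize(p['pixels'][140:260,255:375,::-1],(400,400),interpolation=cv2.INTER_CUBIC)
cv2.imwrite('pics/c5.png',np.hstack([a,b]))
E
```

```text
[569.89313784  22.02023097 318.91625231] [ 0.99569188  0.34502053 -0.5446787 ]
[570.25113235  22.13327346 319.68252052] [ 0.55162619 -0.68723617 -0.63189775]
[570.44353515  22.19905297 320.17119368] [ 1.02470151 -0.27903059 -0.921811  ]
```

View pics/c5.png

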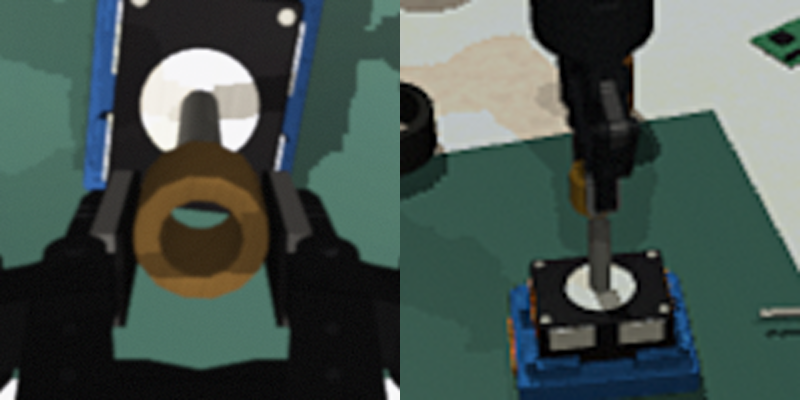

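{"name": "play_rows", "arguments": {
  "moves": [
    [[0, 0, -0.03], 0, 1],
    [[0, 0, -0.06], 0, 1],
    [[0, 0, -0.09], 0, 1],
    [[0, 0, -0.09], 0, 1]
  ]
}}

```text
clock: 8.98
position: [570.2, 22.1, 291.9]
ee_rot: [1.0, -0.001, -0.001, 0.0]
contact_force: [0.0, 0.2, -1.1]
gripper_width: 31.9
```

{"name": "play_rows", "arguments": {
  "moves": [
    [[0, 0, -0.05], 0, 1],
    [[0, 0, -0.1], 0, 1],
    [[0, 0, -0.15], 0, 1],
    [[0, 0, -0.15], 0, 1],
    [[0, 0, -0.15], 0, 1]
  ]
}}

```text
clock: 9.6
position: [570.3, 22.1, 246.9]
ee_rot: [1.0, -0.001, -0.001, 0.0]
contact_force: [0.8, 0.1, -0.5]
gripper_width: 32.5
```

{"name": "play_rows", "arguments": {
  "moves": [
    [[0, 0, 0], 0, -1],
    [[0, 0, 0], 0, -1],
    [[0, 0, 0], 0, -1],
    [[0, 0, 0], 0, -1],
    [[0, 0, 0.1], 0, -1],
    [[0, 0, 0.2], 0, -1],
    [[0, 0, 0.2], 0, -1],
    [[0, 0, 0.2], 0, -1]
  ]
}}

```text
clock: 10.6
position: [569.9, 22.1, 306.5]
ee_rot: [1.0, -0.001, -0.002, 0.0]
contact_force: [0.3, 0.0, -0.1]
gripper_width: 85.7
```

```bash
python3 - <<'E'
from h import *
import pickle
for n in ['wrist','side']:
    p=arm.get_image(n); save(p,n+'6'); pickle.dump(p,open(n+'6.pkl','wb'))
    s=arm.read_state(); print(s['position'],s['contact_force'])
    if n=='wrist': a=cv2.resize(p['pixels'][100:300,220:420,::-1],(400,400),interpolation=cv2.INTER_CUBIC)
    if n=='side': b=cv2.resize(p['pixels'][180:280,260:360,::-1],(400,400),interpolation=cv2.INTER_CUBIC)
cv2.imwrite('pics/c6.png',np.hstack([a,b]))
E
```

```text
[569.82629872  22.02276266 306.00232453] [-0.60566171  0.43723056 -0.15007066]
[569.87734637  22.02933011 305.85544003] [0.39412794 0.68771379 0.39343333]
```

View pics/c6.png

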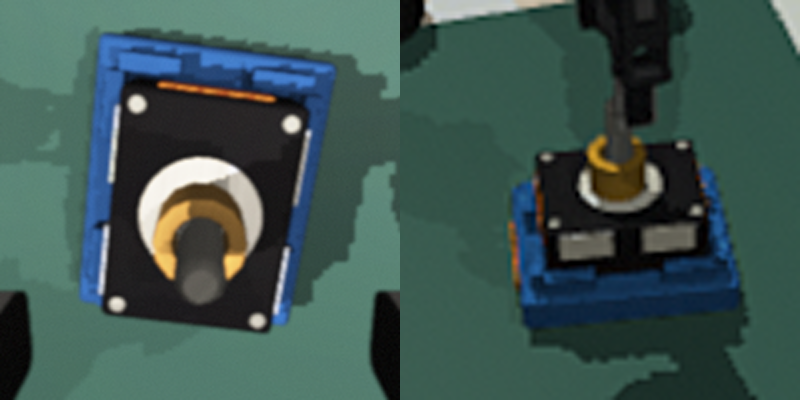

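```bash
python3 - <<'E'
from h import *
import pickle
o=[]
t=np.linspace(0,2*np.pi,80); x,y=570.5,22.1
for n,(r0,c0,w) in [('wrist',(150,260,120)),('side',(190,270,80))]:
    q=pickle.load(open(n+'6.pkl','rb')); k=400/w
    im=cv2.resize(q['pixels'][r0:r0+w,c0:c0+w,::-1],(400,400),interpolation=cv2.INTER_CUBIC)
    for z,r,col in [(88,17,(0,0,255)),(62,17,(0,255,0)),(126,5,(255,0,0))]:
        pts=np.array([[(u+.5-c0)*k,(v+.5-r0)*k] for u,v in [proj(q,[x+r*np.cos(a),y+r*np.sin(a),z]) for a in t]],int)
        cv2.polylines(im,[pts],True,col,1)
    o.append(im)
cv2.imwrite('pics/c6o.png',np.hstack(o))
E
```

```text
(no output)
```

View pics/c6o.png

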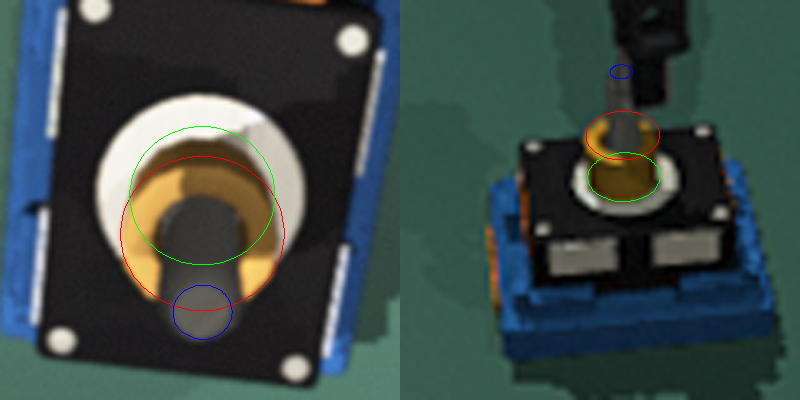

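The overlay shows the bush's lower edge on the deck and the post top where predicted, so the bush is home and released. Now the post grip.

{"name": "play_rows", "arguments": {
  "moves": [
    [[0.002, 0, -0.07], 0, -1],
    [[0.002, 0, -0.137], 0, -1],
    [[0.002, 0, -0.137], 0, -1],
    [[0.002, 0, -0.137], 0, -1],
    [[0.002, 0, -0.137], 0, 1],
    [[0.002, 0, -0.137], 0, 1],
    [[0.002, 0, -0.137], 0, 1],
    [[0.002, 0, -0.137], 0, 1],
    [[0.002, 0, -0.137], 0, 1],
    [[0.002, 0, -0.137], 0, 1],
    [[0.002, 0, -0.137], 0, 1],
    [[0.002, 0, -0.137], 0, 1]
  ]
}}

```text
clock: 12.2
position: [570.5, 22.2, 265.1]
ee_rot: [1.0, -0.001, -0.002, 0.001]
contact_force: [-2.0, 2.1, 5.0]
gripper_width: 14.4
```

```bash
python3 - <<'E'
from h import *
o=[]
for n,(r0,c0,w) in [('wrist',(130,220,200)),('side',(170,260,110))]:
    q=arm.get_image(n)
    o.append(cv2.resize(q['pixels'][r0:r0+w,c0:c0+w,::-1],(400,400),interpolation=cv2.INTER_CUBIC))
cv2.imwrite('pics/c7.png',np.hstack(o)); s=arm.read_state(); print(s['position'],s['contact_force'],s['gripper_width'])
E
```

```text
[570.55872743  22.20710666 265.08206964] [-1.61991768  3.50848905  4.95871705] 14.073211415641307
```

View pics/c7.png

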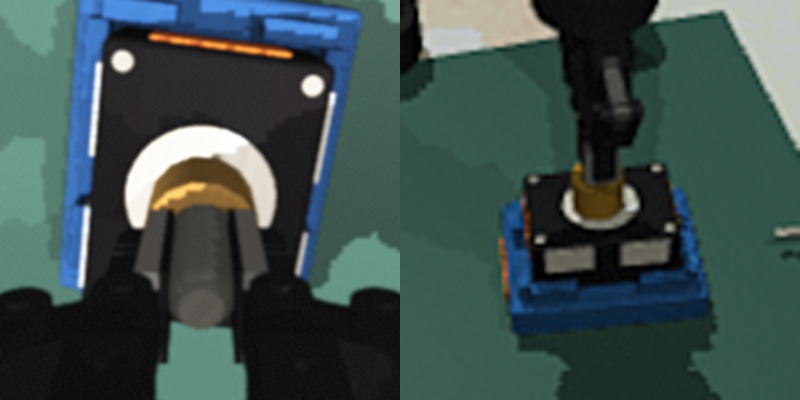

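Post gripped at 14.1 mm (the reading runs about 2 mm low, as it did on the bush). Lifting slowly.

{"name": "play_rows", "arguments": {
  "moves": [
    [[0, 0, 0.02], 0, 1],
    [[0, 0, 0.06], 0, 1],
    [[0, 0, 0.11], 0, 1],
    [[0, 0, 0.17], 0, 1],
    [[0, 0, 0.23], 0, 1],
    [[0, 0, 0.29], 0, 1],
    [[0, 0, 0.34], 0, 1],
    [[0, 0, 0.38], 0, 1],
    [[0, 0, 0.4], 0, 1],
    [[0, 0, 0.4], 0, 1],
    [[0, 0, 0.4], 0, 1],
    [[0, 0, 0.4], 0, 1]
  ]
}}

```text
clock: 13.8
position: [570.5, 22.2, 384.4]
ee_rot: [1.0, -0.001, -0.003, 0.001]
contact_force: [0.9, 0.6, -5.3]
gripper_width: 14.4
```

```bash
python3 - <<'E'
from h import *
o=[]
t=np.linspace(0,2*np.pi,80)
for n,(r0,c0,w) in [('wrist',(130,220,200)),('side',(120,240,160))]:
    q=arm.get_image(n);save(q,n+'8')
    im=cv2.resize(q['pixels'][r0:r0+w,c0:c0+w,::-1],(400,400),interpolation=cv2.INTER_CUBIC)
    o.append(im)
cv2.imwrite('pics/c8.png',np.hstack(o)); s=arm.read_state(); print(s['clock'],s['position'],s['contact_force'],s['wrist_torque'],s['gripper_width'],np.abs(s['joint_vel']).max())
E
```

```text
13.9 [570.5411705   22.21289961 384.63033154] [ 0.27536487  0.43473745 -5.05163158] [ 0.05196567  0.00232501 -0.01167763] 14.406726266658533 0.0037731616601328704
```

View pics/c8.png

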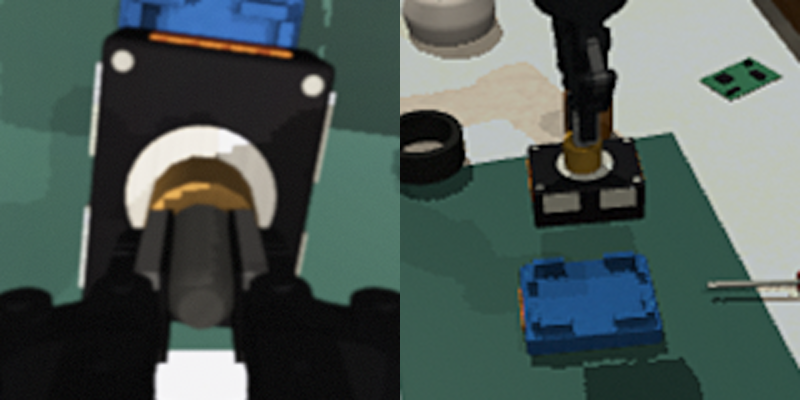

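View pics/side8.png

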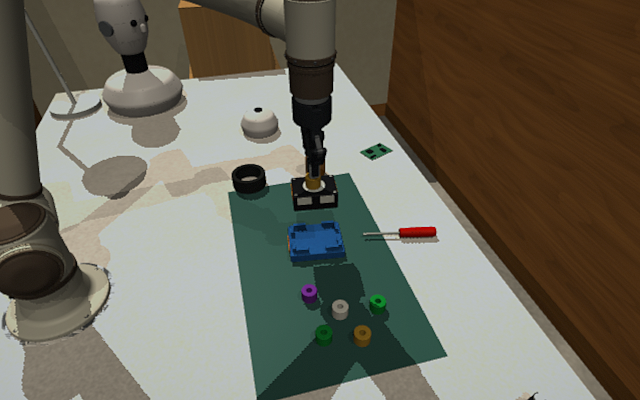

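The module's position in the wrist view is the same as before the lift, so there was no slip or tilt. The side view shows it level at about (315,190) above the empty cradle, with the bush home. The tight brass bush is still on the bench at (362,335). Handing in.

```bash
python3 -c "
from bench import arm
print(arm.job_done())"
```

```text
the job is handed in; nothing more can be done
None
```

I slid the wide-bore brass bush over the post while the module stood in its cradle. I then gripped the bare post above the bush, lifted the module straight up, and handed the job in with it still held there. The job was handed in at about 14 s of the 48 s allowed; no verdict is reported.

**Last checks before handing in:**
- **Bush home:** the overlays in the wrist and side pictures put its underside on the deck. I had opened the fingers fully and raised them clear before gripping the post.
- **Lift:** the tool rose about 119.5 mm. The module looks the same in the wrist view as before the lift, so it did not slip or tilt, and the side view shows it level above the empty cradle.
- **Steadiness:** the highest joint speed was 0.004 rad/s, and the weight on the wrist read about 5 N.
- **Other things:** the tight bush is still on the bench. The tape roll and screwdriver look untouched in the side view. The jar does not show in that last picture; nothing was moved near it.

**Disagreements:** the gripper opening read about 2 mm low on both grasps (32 for 34 mm, 14.4 for 16 mm). The bush also looked about 5% smaller in the wrist picture than its stated size. Neither affected the result.

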